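Turn the parts carousel and load the bearing housing

TASK

First turn the parts carousel so that its big square tray faces the middle of the gap in the guard, and only then set the square-flanged bearing housing into that tray, standing upright and flat on the tray's floor. Leave the tray facing the gap, with the housing standing still in it.

Things in the scene. Friction and masses are not known exactly. Their poses are not given: they have to be found in the camera images.
- flange: Loose steel bearing housing, upright: square flange 40 x 40 x 12 mm carrying a round boss 28 mm in diameter up to 55 mm above its underside; 0.17 to 0.35 kg. Take it by the boss. Origin: centre of the underside; z up the boss, x and y along the flange's sides. Bystanders: hub with ROUND flange (40 mm tall), grooved pulley and hexagon nut (under 25 mm tall), centres 90 mm or more apart.
- carousel (a joint): Turning plate (disc, radius 145 mm, top 30 mm above bench), vertical axis. 0 = big tray faces the middle of the guard's gap; positive = counter-clockwise from above, rad; starts at 0.6 to 1.4. Light drag (0.08 N m), stays where left. Fixed grey guard around it: radius 154 mm, top 60 mm above bench, one gap 72 degrees wide, roughly towards the robot, with a small steel pointer.
- big_tray (a point): Centre of the inner floor (34 mm above bench) of the big square tray, 92 mm from the plate's axis, turning with the plate. Inside 76 x 76 mm, walls 4 mm, rim 50 mm above bench, open, empty. x points from the tray to the axis, z up. The other three trays (small square opposite, two round) are too small for the flange; their rims are as high.
- turn_bar (a point): Grip point of the black bar handle on the plate's axis, 96 mm above bench. The bar is 60 mm long (along y, square to the line from axis to big tray), 14 mm thick (along x), 36 mm high (75 to 111 mm above bench), on a post 12 mm thick. The plate turns with it by the same angle. x points from big tray to axis, z up.
Mind the look-alikes: they are no part of the job. Leave any green or purple look-alike of the flange alone.

How it is judged:
By the outcome, as a careful person would: the job done as asked, in the order asked, and still so for the second after the job is handed in, with the robot touching nothing.
It also fails if it takes over 50 s, if anything falls off the work surface, if the arm or the gripper's body presses on something with over 40 N, if the wrist force passes 120 N, or if a joint passes its speed limit or range.

ROBOT

A 6-joint arm with a two-finger parallel gripper is mounted at the origin on the work surface. World frame = base frame: x ahead of the robot, y to its left, z up, the work surface at z = 0. Lengths are in mm, angles in rad, forces in N, time in s.
With the tool pointing down it reaches from about 325 to 875 mm from the base axis. Payload 4.4 kg.
Tool frame: the origin (TCP) lies on the centre line of the jaws, within the pads' length; the fingertips stand ahead of it and the grasp point (between the pads) lies 6 mm ahead of it (ctrl.tcp_to_tips is the z of the fingertips in the tool frame, in mm); z points along the fingers, y is the line along which they close (so a half turn about z gives the same grasp; the last joint's range is limited). The gripper opens to 85 mm and grips with 20 to 120 N. Pads are 22 mm wide; open, the fingers measure 114 mm over their backs; the gripper's body (76 mm by 85 mm) begins 54 mm behind the grasp point. The pads swing forward as they close: fully open they stand 13 mm farther back than shut.
Start: joints at [1.111, 0.207, 1.542, -0, 1.393, -0.15], TCP at [174.761, 547.801, 229.082] pointing down, gripper open.
Joint ranges: [-2.73, 2.73], [-0.86, 2.22], [0.23, 2.46], [-1.11, 4.25], [0.08, 2.63], [-2.82, 2.82]. Speed limits (rad/s): [2.79, 2.79, 3.14, 3.14, 3.14, 3.14].

INTERFACE

Orientations are given as a 3x3 rotation matrix whose columns are the frame's x, y, z axes.
In Python, from plant import ctrl, sensors, optics gives the robot as it stands. Calls block until the motion is done:
- ctrl.move_ptp(position, orientation): joint-space move of the TCP to a pose.
- ctrl.move_l(position, rot=None, vel=150, threshold=None): straight line of the TCP; rot=None keeps the orientation; vel is the mean speed in mm/s. With threshold (N) it stops when the force on the tool has changed by that much, and returns True; else False.
- ctrl.set_joints(angles): joint-space move.
- ctrl.gripper_to(opening, force=None): finger opening in mm; force is the grip in N (None keeps the last); returns when the fingers have stopped.
- ctrl.hold(seconds).
- ctrl.solve_ik(position, orientation): joint angles nearest the present ones, or None.
- sensors.read_state(): the state.
- optics.grab_frame(name): name is "side" or "top" or "wrist"; returns (picture, depth): 420x560x3 uint8, red, green, blue; 420x560 float32, mm along the optical axis (not along the pixel's ray), 0 where there is no reading.
- optics.camera_params(name): a dict with "mtx" (3x3 intrinsics, pixels), "R" (3x3) and "t" (3): a world point X has camera coordinates R X + t; the wrist camera has in their place "T_tool_cam" (4x4, takes a point from camera to tool coordinates, whose origin is the TCP and whose axes are the flange's). Camera axes: x right, y down, z forward; pixel columns grow to the right and rows downward; lengths in mm; the calibration is good to about 2 mm. The wrist camera is an equidistant fisheye: a pixel r from the principal point sees the ray r / f radians off the axis. A picture is of the moment at which its call begins: read the wrist's pose just before it. camera_params takes no time and is no camera call.
A pose or a line that the arm cannot do raises ctrl.MotionError and nothing moves.
- ctrl.finish_job(): hands the job in; it is judged then, once.
The state is a dict: "t": time; "q": joint angles; "qvel": joint speeds; "tau": joint torques, N m; "eef_pos": TCP position; "eef_rot": TCP orientation; "force": force on the tool from outside, world axes, zero at the start; "wrist_torque": the same for the moment, N m; "grip_width": finger opening in mm; "grasp_force": force on a finger pad.
Only numpy, scipy, OpenCV 4.12 (cv2) and the standard library are available. Lean on these libraries where they do the work, as an engineer would, in place of code of your own. Each camera call takes 0.05 s, during which the arm holds its last target. There are 200 camera calls.

## Working session

There is one attempt and no reset: what is moved stays moved. The work goes in short steps, each a Python script; the robot and the scene stay as the last script left them, time stands still between calls to the robot, and variables do not carry over. Pictures are saved under pics/ and viewed, at most 10 in all, crops included, and the job is handed in when it is done.

```bash
mkdir -p pics; cat > h.py <<'E'
import numpy as np, cv2
from plant import ctrl, sensors, optics
def cloud(name):
    im,d=optics.grab_frame(name); p=optics.camera_params(name)
    K=np.array(p["mtx"]);R=np.array(p["R"]);t=np.array(p["t"])
    v,u=np.mgrid[:d.shape[0],:d.shape[1]]
    c=np.stack([(u-K[0,2])/K[0,0]*d,(v-K[1,2])/K[1,1]*d,d],-1)
    X=(c-t)@R
    X[d==0]=np.nan
    return im,X
E
python3 - <<'E'
from h import *
for n in("top","side"):
    im,X=cloud(n); cv2.imwrite(f"pics/{n}0.png",im[:,:,::-1]); np.savez(f"{n}0.npz",im=im,X=X)
    p=optics.camera_params(n); print(n,-np.array(p["R"]).T@p["t"])
print(sensors.read_state()["t"],ctrl.tcp_to_tips)
E
```

```text
top [508.85416155 -32.36300897 781.3940784 ]
side [ 264.01294981 -458.53666294  717.45729343]
0.1 25.0
```

View pics/top0.png

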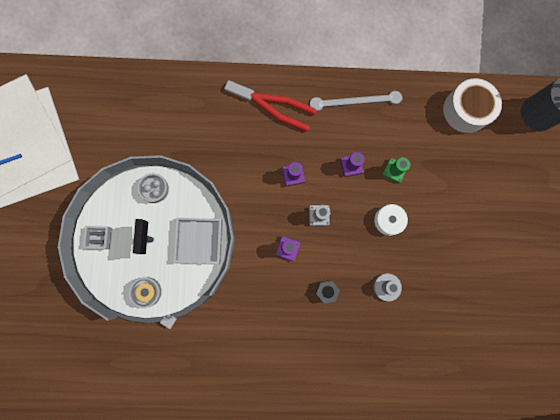

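View pics/side0.png

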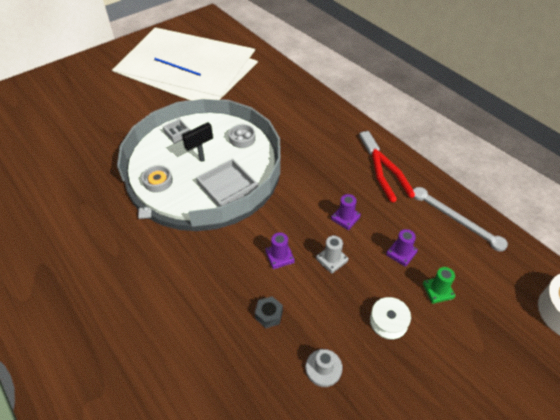

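The top picture shows these candidates: a grey square flange with boss at (320,215), purple copies at (293,174), (353,163) and (288,249), a green one at (397,169), a round-flange hub at (388,288), a pulley at (391,220) and a nut at (327,292). The grey one at (320,215) fits, being bare steel with a square flange. On the carousel the big tray is at (197,241), the bar at (141,237) and the pointer at (168,322). I'll measure these next and confirm the flange in a crop.

```bash
python3 - <<'E'
from h import *
from scipy.optimize import least_squares
D=np.load("top0.npz");im,X=D["im"],D["X"]
P=lambda u,v:np.round(X[v,u],1)
for n,u,v in[("boss",320,213),("hub",388,288),("tray",197,241),("bar",141,225),("pointer",168,322),("bench",250,300)]:print(n,P(u,v))
z=X[...,2]; v,u=np.mgrid[:420,:560]
car=(u<245)&(u>50)&(v>145)&(v<340)
# guard top
g=car&(z>55)&(z<65)
p0=X[g][:,:2]; c0=np.array(X[237,141][:2])
f=least_squares(lambda a:np.hypot(*(p0-a[:2]).T)-154,c0,loss="soft_l1",f_scale=2); c=f.x; r=np.hypot(*(p0-c).T)
k=abs(r-154)<8; ang=np.degrees(np.arctan2(*(p0[k]-c).T[::-1]))
h,_=np.histogram(ang,72,(-180,180)); print("axis",c,k.sum(),np.median(r[k]))
print([(int(-180+5*i),int(n)) for i,n in enumerate(h)])
a=np.sort(ang); a=np.r_[a,a[0]+360]; i=np.argsort(np.diff(a))[-3:]; print("gaps",[(a[j],a[j+1]) for j in i])
b=car&(z>104)&(z<118); pb=X[b][:,:2].astype(np.float32); print("bar",b.sum(),cv2.minAreaRect(pb),np.median(z[b]))
rim=car&(z>46)&(z<54)&(np.hypot(X[...,0]-c[0],X[...,1]-c[1])<142)&(u>170); pr=X[rim][:,:2].astype(np.float32); print("rim",rim.sum(),cv2.minAreaRect(pr))
fl=(u>300)&(u<340)&(v>198)&(v<232)
for lo,hi in((8,16),(50,60)):
    m=fl&(z>lo)&(z<hi); q=X[m][:,:2].astype(np.float32); print("fl",m.sum(),np.median(z[m]),cv2.minAreaRect(q),q.mean(0))
q=X[fl&(z>8)&(z<60)][:,:2].astype(np.float32);print("fl all",cv2.minAreaRect(q))
A=cv2.resize(im[195:310,270:430],None,fx=4,fy=4,interpolation=cv2.INTER_CUBIC)
cv2.imwrite("pics/crop1.png",A[:,:,::-1])
B=cv2.resize(im[145:345,45:245],None,fx=3,fy=3,interpolation=cv2.INTER_CUBIC);cv2.imwrite("pics/crop2.png",B[:,:,::-1])
E
```

```text
boss [ 618.9 -137.2   54.8]
hub [ 481.4 -270.    39. ]
tray [561.3  94.7  33.8]
bar [580.9 178.6 109.2]
pointer [408.4 143.7  17.1]
bench [450.8  -8.7  -0.8]
axis [561.80513634 184.12059271] 1018 154.3468874937206
[(-180, 0), (-175, 0), (-170, 0), (-165, 0), (-160, 0), (-155, 0), (-150, 0), (-145, 0), (-140, 0), (-135, 0), (-130, 14), (-125, 15), (-120, 14), (-115, 14), (-110, 14), (-105, 14), (-100, 15), (-95, 13), (-90, 12), (-85, 13), (-80, 13), (-75, 12), (-70, 13), (-65, 11), (-60, 10), (-55, 12), (-50, 11), (-45, 14), (-40, 13), (-35, 12), (-30, 12), (-25, 16), (-20, 14), (-15, 14), (-10, 16), (-5, 20), (0, 15), (5, 15), (10, 21), (15, 16), (20, 17), (25, 21), (30, 20), (35, 21), (40, 18), (45, 23), (50, 20), (55, 21), (60, 22), (65, 21), (70, 22), (75, 23), (80, 23), (85, 24), (90, 22), (95, 24), (100, 26), (105, 22), (110, 21), (115, 24), (120, 21), (125, 23), (130, 23), (135, 24), (140, 18), (145, 19), (150, 21), (155, 16), (160, 0), (165, 0), (170, 0), (175, 0)]
gaps [(np.float64(-23.595275528428978), np.float64(-22.720471121633093)), (np.float64(7.014384706328884), np.float64(8.051854086313337)), (np.float64(158.99950200168763), np.float64(230.62720771704858))]
bar 320 ((561.9146118164062, 183.71485900878906), (14.542303085327148, 58.34055709838867), 89.73580932617188) 110.4211151006891
rim 403 ((561.284423828125, 92.59481811523438), (84.73574829101562, 83.9964828491211), 89.77468872070312)
fl 186 11.161176878870553 ((620.565673828125, -140.5957794189453), (39.30839920043945, 38.65956115722656), 0.44366198778152466) [ 615.87866 -136.00221]
fl 170 54.287768527563955 ((620.8125610351562, -141.01925659179688), (26.927818298339844, 26.66883659362793), 22.906614303588867) [ 620.5618  -140.97404]
fl all ((620.565673828125, -140.5957794189453), (39.30839920043945, 38.65956115722656), 0.44366198778152466)
```

View pics/crop1.png

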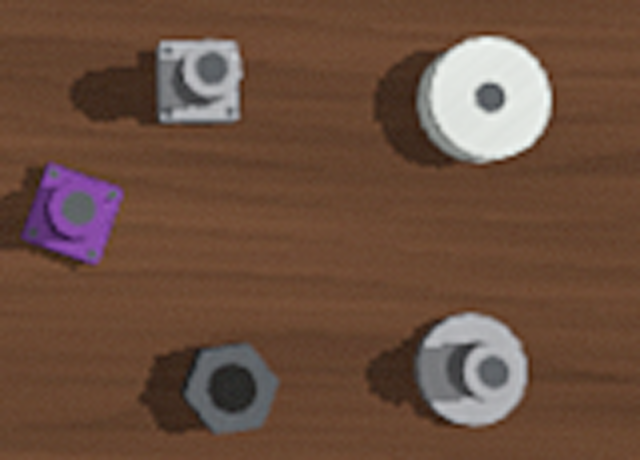

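View pics/crop2.png

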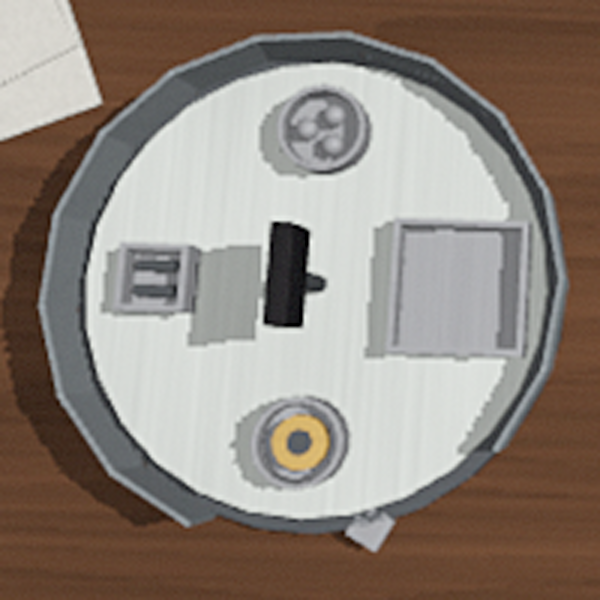

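The crops confirm the bare-steel square housing at crop1 (200,80). It stands at (620.7, -140.9) with its sides along world x/y and its top at 54.3 mm, against 55 expected.

| Item | Measured | Check |
|---|---|---|
| Axis | (561.8, 184.0) | guard radius fits at 154.3 mm |
| Gap middle | -165.2° | 71.6° wide, pointer at -165.3° |
| Big tray | -90.3° | plate at 1.307 rad, within 0.6–1.4 |

Next I'll turn the plate.

```bash
cat >> h.py <<'E'
def Rd(yaw): # yaw (deg) of closing line, tool down
    a=np.radians(yaw); y=np.array([np.cos(a),np.sin(a),0]); z=np.array([0,0,-1.]); return np.column_stack([np.cross(y,z),y,z])
def st(*k):
    s=sensors.read_state(); print({i:np.round(s[i],2).tolist() for i in ("t","eef_pos","force","grip_width","grasp_force")+k})
def turn_state(name="top"):
    im,X=cloud(name); z=X[...,2]; c=np.array([561.8,184.]); r=np.hypot(X[...,0]-c[0],X[...,1]-c[1])
    b=(z>104)&(z<118)&(r<40); print("bar",b.sum(),cv2.minAreaRect(X[b][:,:2].astype(np.float32)))
    return im,X,z,r
E
python3 - <<'E'
from h import *
best=None
for s in(90,-90):
    q=ctrl.solve_ik([561.8,184,102],Rd(s-.3)); print(s,np.round(q,2) if q is not None else None)
    if q is not None and q[5]+1.307<2.75 and (best is None or abs(q[5]+.65)<best[1]): best=(s,abs(q[5]+.65))
s=best[0]-.3
ctrl.move_ptp([561.8,184,200],Rd(s)); ctrl.gripper_to(50,60)
ctrl.move_l([561.8,184,102]); st()
ctrl.gripper_to(0,60); st("q")
q=np.array(sensors.read_state()["q"]); q[5]+=1.307
ctrl.set_joints(q); ctrl.hold(.3); st("q","eef_rot")
turn_state()
E
```

```text
90 [ 0.17  0.37  1.61 -0.    1.16 -1.4 ]
-90 [ 0.17  0.37  1.61 -0.    1.16  1.75]
{'t': 3.27, 'eef_pos': [562.68, 184.14, 102.92], 'force': [-0.43, 0.12, 0.48], 'grip_width': 49.82, 'grasp_force': 0.0}
{'t': 3.69, 'eef_pos': [562.78, 182.43, 103.69], 'force': [-0.57, -4.6, 4.98], 'grip_width': 11.76, 'grasp_force': 59.34, 'q': [0.17, 0.37, 1.61, -0.0, 1.16, -1.4]}
{'t': 5.18, 'eef_pos': [562.16, 181.53, 103.74], 'force': [-3.25, -5.08, 1.63], 'grip_width': 11.46, 'grasp_force': 59.04, 'q': [0.17, 0.37, 1.61, -0.01, 1.16, -0.09], 'eef_rot': [[-0.26, 0.97, 0.0], [0.97, 0.26, -0.0], [-0.0, -0.0, -1.0]]}
bar 157 ((568.5470581054688, 171.9540557861328), (32.67613220214844, 30.337587356567383), 43.367889404296875)
```

```bash
python3 - <<'E'
from h import *
ctrl.gripper_to(50,60); 
ctrl.move_l([561.8,184,190]); 
ctrl.move_ptp([620.7,-140.9,170],Rd(90)); st("q")
im,X,z,r=turn_state()
m=(z>46)&(z<54)&(r<142)&(X[...,0]<530)&(X[...,1]<225)&(X[...,1]>105)
# big tray: largest component
n,l,s,_=cv2.connectedComponentsWithStats(m.astype(np.uint8)); i=1+np.argmax(s[1:,4])
R=cv2.minAreaRect(X[l==i][:,:2].astype(np.float32)); d=np.array(R[0])-[561.8,184]
print("tray",s[i],R,np.degrees(np.arctan2(d[1],d[0])),np.hypot(*d))
cv2.imwrite("pics/top2.png",im[:,:,::-1])
E
```

```text
{'t': 8.02, 'eef_pos': [620.45, -140.24, 169.39], 'force': [-0.04, 0.51, -0.58], 'grip_width': 49.91, 'grasp_force': 0.0, 'q': [-0.36, 0.38, 1.44, 0.0, 1.32, -1.93]}
bar 309 ((561.7913208007812, 183.8201141357422), (14.453625679016113, 59.86041259765625), 14.766145706176758)
tray [130 260  55  57 444] ((472.8296203613281, 160.70616149902344), (84.0755615234375, 84.61943817138672), 14.863224029541016) -165.3283845237168 91.9691870419597
```

View pics/top2.png

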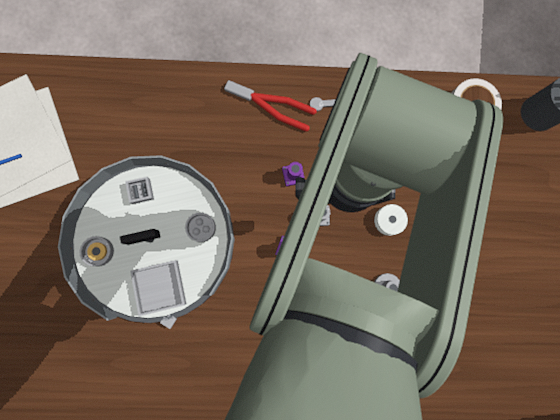

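The tray at (158,287) now faces the pointer, at -165.2° within 0.2°, and the rest of the scene is undisturbed. Next I'll grasp the housing, closing along world y, and place it.

```bash
python3 - <<'E'
from h import *
print(ctrl.move_l([620.7,-140.9,44],vel=120,threshold=15)); st()
ctrl.gripper_to(0,50); st()
ctrl.move_l([620.7,-140.9,180]); ctrl.hold(.2); st()
print([None if (q:=ctrl.solve_ik([472.9,160.6,180],Rd(y))) is None else np.round(q,2) for y in(105,15,-75)])
im,X=cloud("side"); cv2.imwrite("pics/side3.png",im[:,:,::-1])
E
```

```text
False
{'t': 9.28, 'eef_pos': [621.67, -141.25, 45.14], 'force': [-1.09, 0.01, 0.34], 'grip_width': 50.22, 'grasp_force': 0.0}
{'t': 9.62, 'eef_pos': [621.69, -141.64, 45.49], 'force': [-0.75, -0.74, 4.64], 'grip_width': 25.33, 'grasp_force': 48.9}
{'t': 10.88, 'eef_pos': [619.95, -140.6, 178.5], 'force': [-1.04, -0.11, -2.66], 'grip_width': 25.13, 'grasp_force': 49.29}
[array([ 0.15,  0.09,  1.78, -0.  ,  1.27, -1.68]), array([ 0.15,  0.09,  1.78, -0.  ,  1.27, -0.11]), array([ 0.15,  0.09,  1.78, -0.  ,  1.27,  1.46])]
```

View pics/side3.png

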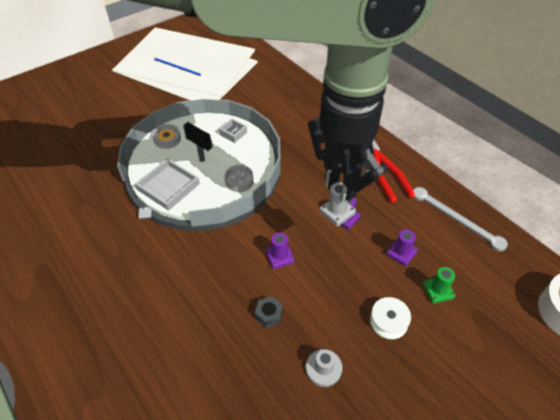

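The housing hangs upright in the jaws at (340,203), so I'll place it.

```bash
python3 - <<'E'
from h import *
ctrl.move_ptp([472.9,160.6,180],Rd(105)); ctrl.move_l([472.9,160.6,92],vel=100); ctrl.hold(.2); st()
print(ctrl.move_l([472.9,160.6,74],vel=15,threshold=5)); st()
ctrl.hold(.2); ctrl.gripper_to(46,50); ctrl.hold(.2); st()
ctrl.move_l([472.9,160.6,190],vel=120); ctrl.set_joints([-.9,.2,1.54,0,1.39,-.15]); ctrl.hold(.5)
im,X,z,r=turn_state()
a=(np.hypot(X[...,0]-472.9,X[...,1]-160.6)<34)
for lo,hi in((42,49),(84,96)):
    m=a&(z>lo)&(z<hi); print(m.sum(),np.median(z[m]),cv2.minAreaRect(X[m][:,:2].astype(np.float32)))
cv2.imwrite("pics/top4.png",cv2.resize(im[145:345,45:245],None,fx=3,fy=3,interpolation=cv2.INTER_CUBIC)[:,:,::-1])
st()
E
```

```text
{'t': 13.43, 'eef_pos': [473.56, 160.72, 92.81], 'force': [0.49, 0.01, -3.41], 'grip_width': 25.22, 'grasp_force': 49.3}
True
{'t': 14.26, 'eef_pos': [472.75, 160.51, 79.34], 'force': [-0.47, 0.02, 5.29], 'grip_width': 25.19, 'grasp_force': 50.22}
{'t': 14.99, 'eef_pos': [470.81, 160.23, 77.64], 'force': [-0.09, 0.56, 0.41], 'grip_width': 45.88, 'grasp_force': 0.0}
bar 304 ((561.6424560546875, 184.2515106201172), (14.228830337524414, 60.22360610961914), 14.526735305786133)
241 45.72109139274077 ((472.83099365234375, 160.3288116455078), (40.09941482543945, 39.09407043457031), 15.976423263549805)
209 88.79042070571863 ((473.3540954589844, 160.54244995117188), (25.566726684570312, 26.793729782104492), 0.3088706135749817)
{'t': 18.63, 'eef_pos': [422.33, -393.39, 233.59], 'force': [0.52, 0.33, 0.3], 'grip_width': 46.33, 'grasp_force': 0.0}
```

View pics/top4.png

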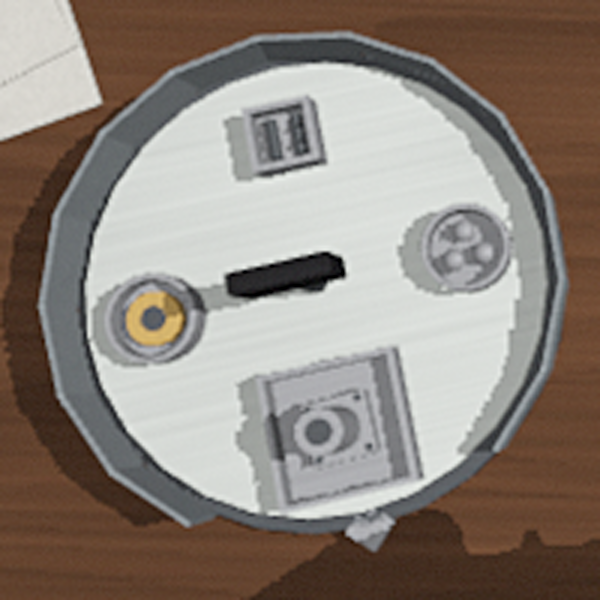

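The housing stands centred in the big tray at crop (325,435). Its flange top is at 45.7 mm (46 expected) and its boss top at 88.8 mm (89 expected), so it is flat on the floor. The tray faces the pointer at (370,530).

```bash
python3 -c "
from plant import ctrl
print(ctrl.finish_job())"
```

```text
the job is handed in; nothing more can be done
None
```

The job is handed in at about 19 s of the 50 s allowed: I turned the big tray to the middle of the gap (within about 0.5°), then set the square-flanged housing upright and flat in its centre, with the arm clear.

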